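# Change the filter cassette and pump the vacuum

### The arm

A 6-joint arm with a two-finger parallel gripper is mounted at the origin on the work surface. World frame = base frame: x ahead of the robot, y to its left, z up, the work surface at z = 0. Lengths are in m, angles in degrees, forces in N, time in s.
With the tool pointing down it reaches from about 0.375 to 0.9 m from the base axis. Payload 3.1 kg.
Tool frame: the origin (TCP) lies at the very end of the fingers, on their centre line; the grasp point (between the pads) lies 19 mm behind it; z points along the fingers, y is the line along which they close (so a half turn about z gives the same grasp; the last joint's range is limited). The gripper opens to 87 mm and grips with 3 to 60 N. Pads are 19 mm wide; open, the fingers measure 117 mm over their backs; the gripper's body (75 mm by 190 mm) begins 51 mm behind the grasp point.
Start: joints at [67.122, 30.224, 82.088, -0, 67.689, -10.227], TCP at [0.137, 0.61, 0.2] pointing down, gripper open.
Joint ranges: [-176.69, 176.69], [-43.24, 126.21], [12.49, 139.97], [-82, 262], [0, 151.66], [-163.58, 163.58]. Speed limits (degrees/s): [159.86, 159.86, 180, 180, 180, 180].

### API

Orientations are given as a 3x3 rotation matrix whose columns are the frame's x, y, z axes.
In Python, from rig import readout, viewer, ticket gives the robot as it stands.
- The arm moves only by the tool send_rows, never from a script. Its argument "moves" is a list of rows, each a list of 6 numbers: the shift along the tool's x, y, z in units of 250 mm (1.0 is 250 mm), then the turn, a rotation vector about the tool's x, y, z in units of 90 degrees (1.0 is 90 degrees). A call has 1 to 12 rows; each row is the pose to reach, as a shift and turn from the pose commanded when the call began, along the tool's axes at that moment; what a row does not reach only later rows make up. A row lasts 1/10 s, in which the tool goes at most 50 mm and 8.59 degrees, less where a joint would pass 70% of its speed; a pose out of reach is approached as far as the arm can. A call with a number of a shift or a turn outside -1 to 1 is refused whole. A call with a gripper value outside its range is refused whole. "grip" is the opening, from 0 (shut) to 1 (fully open), set as the call begins (left out, the last holds). The fingers move at their own pace and stop on an object; the grip force is fixed at half the most. Time passes only in rows, so rows that repeat a pose let the fingers close. It gives the time, the measured TCP pose, the force, the opening and the grip force at its end, in the units of the state.
- readout.read_state(): the state, without advancing time (a new reading comes with each control period).
- viewer.capture(name): name is "side" or "top"; returns (picture, depth): 420x560x3 uint8, red, green, blue; 420x560 float32, m along the optical axis (not along the pixel's ray), 0 where there is no reading.
- viewer.camera_info(name): a dict with "fx", "fy", "cx", "cy" (pixels), "distortion" ([k1, k2, p1, p2, k3] as OpenCV has them; the pictures are not rectified), "R" (3x3) and "t" (3): a world point X has camera coordinates R X + t. Camera axes: x right, y down, z forward; pixel columns grow to the right and rows downward; lengths in m; the calibration is good to about 2 mm. A picture is of the moment at which its call begins. camera_info takes no time and is no camera call.
- ticket.hand_in(): hands the job in; it is judged then, once.
The state is a dict: "time_s": time; "joint_positions": joint angles; "qvel": joint speeds; "tau": joint torques, N m; "position": TCP position; "tcp_rot": TCP orientation; "force": force on the tool from outside, world axes, zero at the start; "moment": the same for the moment, N m; "opening": opening from 0.0 (shut) to 1.0 (fully open); "grasp_force": force on a finger pad.
Only numpy, scipy, OpenCV 4.12 (cv2) and the standard library are available. Lean on these libraries where they do the work, as an engineer would, in place of code of your own. Each camera call takes 0.05 s, during which the arm holds its last target. There are 200 camera calls.

### The job

Swap the two filter cassettes: take the spent magenta one out of the suction nest and put it in the rack slot that the fresh teal one came from, and put the teal one in the nest. With both in place, push the yellow treadle down to its stop, hold it there for half a second, and let it come back up. Leave the grey cassette in the rack, the jar, the vial and the dish where they are.

Things in the scene. Friction and masses are not known exactly. Their poses are not given: they have to be found in the camera images.
- fresh: teal filter cassette, a block 60 long (own x) x 36 wide (own y) x 28 mm high, about 90 g; origin at the centre of its underside, z up; the same when turned half round. Starts in one of the two rack slots, where only its two 60 mm-apart ends can be gripped
- spent: magenta filter cassette, a block 60 long (own x) x 36 wide (own y) x 28 mm high, about 90 g; origin at the centre of its underside, z up; the same when turned half round. Starts in the nest, where only its two 36 mm-apart sides can be gripped
- blank: dark grey cassette of the same size and axes, in the other rack slot; leave it alone
- station: blue base plate 180 (x) x 210 (y) x 12 mm, fixed; origin under its centre. On it: the nest at y = +58 mm, the treadle at y = -52 mm (hinge at x = +50 mm, free end at x = -61 mm), and a round gauge 48 mm across at x = 78, y = -52 mm, top 75 mm high
- nest (a point): centre of the nest's floor, 34 mm above the bench, axes as the station's. An aluminium block 92 (x) x 56 (y) mm with a wall across each end: walls 66 mm apart inside, 8 mm thick, 50 mm wide, 38 mm above the floor. Open at both sides (y), so a cassette lies in it along x and is gripped across y
- treadle (a joint): angle of the yellow treadle: 0 up (rest), 0.30 rad at its stop; a spring lifts it; about 5 N at the pad starts it and 12 N brings it to the stop
- treadle_pad (a point): point to press: on top of the black ribbed rubber pad of the treadle (plate 66 mm wide and 122 mm long, its free end 85 mm above the bench at rest), 100 mm from the hinge, moves with the treadle: 77 mm above the bench at rest, dropping 29 mm to the stop. Its x and y axes at rest are the station's; the treadle slopes up towards its free end at -x, 0.42 rad at rest and 0.12 rad at the stop
- rack: orange plastic rack, base 60 (x) x 98 (y) x 6 mm, fixed; origin under its centre. Three upright walls along x, 40 long, 5 thick, tops 44 mm above the bench, make two slots 41.5 mm wide, open at both x ends, so cassettes lie in them along x and are gripped across their ends
- slot_a (a point): centre of the floor of the rack slot on the rack's +y side, 6 mm above the bench, axes as the rack's
- slot_b (a point): the same for the slot on the rack's -y side
- jar: clear glass jar with blue cap, 56 mm across, 72 mm high, origin under its centre; leave alone
- vial: small amber bottle with white cap, 38 mm across, 72 mm high, origin under its centre; leave alone
- dish: closed pale aqua culture dish, 60 mm across, 15 mm high, origin under its centre; leave alone

How it is judged:
By the outcome, as a careful person would: the job done as asked, in the order asked, and still so for the second after the job is handed in, with the robot touching nothing.
It also fails if it takes over 72 s, if anything falls off the work surface, if the arm or the gripper's body presses on something with over 40 N, if the wrist force passes 120 N, or if a joint passes its speed limit or range.

## Working session

There is one attempt and no reset: what is moved stays moved. The work goes in short steps, Python scripts to look and compute and a tool call to move; the robot and the scene stay as the last step left them, time stands still between calls to the robot, and variables do not carry over. Pictures are saved under pics/ and viewed, at most 13 in all, crops included, and the job is handed in when it is done.

Besides the shell and the picture viewer there is one more tool, called after "Call:" as name([rows], argument=value, ...), one row to a line, values as JSON. send_rows: Moves the arm, as the interface text tells. Shifts and turns lie within -1 to 1; 1 stands for 250 mm of shift or 90 degrees of turn. Its arguments: {"type":"object","properties":{"moves":{"type":"array"},"grip":{"type":"number"}},"required":["moves"]}

```bash
mkdir -p pics; ls; python3 - <<'E'
from rig import readout, viewer
import cv2,numpy as np,pickle
s=readout.read_state();print(s)
for n in("top","side"):
    p,d=viewer.capture(n);i=viewer.camera_info(n);print(n,i)
    cv2.imwrite(f"pics/{n}0.png",p[:,:,::-1]);pickle.dump((p,d,i),open(f"{n}0.pkl","wb"))
E
```

```text
pics
{'time_s': 0.0, 'joint_positions': array([ 6.71217937e+01,  3.02790051e+01,  8.21573402e+01, -2.84191046e-03,
        6.76881350e+01, -1.02259486e+01]), 'qvel': array([ 0.10336179,  0.03090063, -0.00916651, -0.04389758, -0.04965497,
        0.02624855]), 'tau': array([ 1.42713787e-03, -4.40046573e+01, -1.76595140e+01,  6.35178527e-02,
        5.81937900e-02, -1.72172654e-04]), 'position': array([0.13655636, 0.60909207, 0.19896597]), 'tcp_rot': array([[-9.75721393e-01,  2.19013971e-01, -8.02367878e-04],
       [ 2.19015176e-01,  9.75719363e-01, -2.01951875e-03],
       [ 3.40583054e-04, -2.14621839e-03, -9.99997639e-01]]), 'force': array([ 0.18755438,  0.4117982 , -0.18144707]), 'moment': array([ 0.01925459, -0.02571874,  0.02215001]), 'grasp_force': 0.0, 'opening': 1.0005555999733295}
top {'fx': 408.69007457425346, 'fy': 408.69007457425346, 'cx': 274.63345367367344, 'cy': 216.84733432096803, 'distortion': array([-0.08919425,  0.        ,  0.        ,  0.        ,  0.        ]), 'R': array([[-0.14066412, -0.99005097,  0.00356258],
       [-0.96992346,  0.13708067, -0.20114019],
       [ 0.19865068, -0.03174863, -0.97955599]]), 't': array([0.04863163, 0.53739965, 0.74473157])}
side {'fx': 439.3535881279407, 'fy': 439.3535881279407, 'cx': 280.1637647649998, 'cy': 200.06137548549228, 'distortion': array([0.03967154, 0.        , 0.        , 0.        , 0.        ]), 'R': array([[-0.81197683, -0.58357504,  0.01156705],
       [-0.44502955,  0.6061409 , -0.65919793],
       [ 0.37768019, -0.54040112, -0.75188051]]), 't': array([0.42661374, 0.29790169, 0.64965021])}
```

View pics/top0.png

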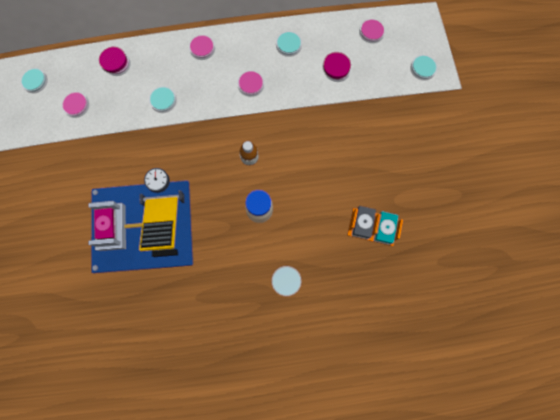

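View pics/side0.png

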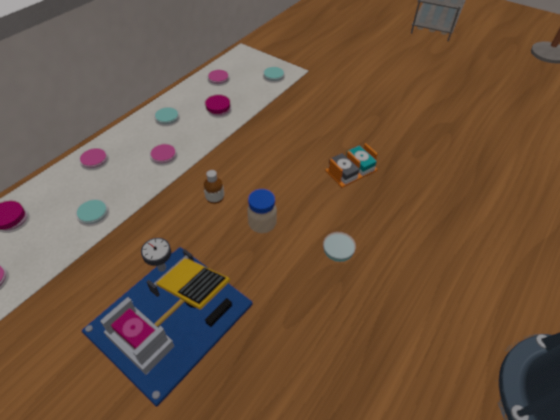

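The top view shows the magenta cassette in the nest at (104,223), treadle pad at (157,235), gauge at (155,180), grey at (365,222), teal at (388,228), jar at (258,204), vial at (249,152) and dish at (287,281). The side view agrees.

```bash
cat > h.py <<'E'
import cv2,numpy as np,pickle
def load(n): return pickle.load(open(n+".pkl","rb"))
def cast(px,i,z):
    K=np.array([[i["fx"],0,i["cx"]],[0,i["fy"],i["cy"]],[0,0,1]])
    u=cv2.undistortPoints(np.float64(px).reshape(-1,1,2),K,i["distortion"],criteria=(3,50,1e-9))[:,0]
    c=-i["R"].T@i["t"]; d=np.c_[u,np.ones(len(u))]@i["R"]
    return c+d*((z-c[2])/d[:,2])[:,None]
def blob(p,lo,hi,roi):
    x0,y0,x1,y1=roi
    m=cv2.inRange(cv2.cvtColor(p,cv2.COLOR_RGB2HSV),lo,hi); k=np.zeros_like(m);k[y0:y1,x0:x1]=m[y0:y1,x0:x1]
    n,l,s,_=cv2.connectedComponentsWithStats(k); j=1+np.argmax(s[1:,4]); return np.uint8(l==j)*255
def rect(m,i,z):
    c=max(cv2.findContours(m,cv2.RETR_EXTERNAL,cv2.CHAIN_APPROX_NONE)[0],key=cv2.contourArea)
    P=cast(c[:,0],i,z)[:,:2]
    (cx,cy),(w,h),a=cv2.minAreaRect(np.float32(P*1000))
    if w<h: w,h,a=h,w,a+90
    return np.round([cx,cy,w,h,(a+90)%180-90],1)  # mm, long axis angle from world x
C={"magenta":((145,120,60),(175,255,255),.062,{"top0":(85,195,130,255),"side0":(95,295,175,370)}),
"teal":((82,120,60),(98,255,255),.034,{"top0":(370,200,410,250),"side0":(335,135,390,185)}),
"blue":((100,120,40),(125,255,255),.012,{"top0":(80,170,200,280),"side0":(75,240,260,400)}),
"orange":((5,180,120),(17,255,255),.044,{"top0":(335,195,415,255),"side0":(320,135,390,195)}),
"yellow":((20,150,100),(33,255,255),.06,{"top0":(135,185,190,260),"side0":(150,250,235,310)})}
E
python3 - <<'E'
from h import *
for n in("top0","side0"):
    p,d,i=load(n); print(n,"cam",-i["R"].T@i["t"])
    for k,(lo,hi,z,r) in C.items():
        m=blob(p,lo,hi,r[n]); print(k,rect(m,i,z),(m>0).sum(),"holes-filled depth z:",end="")
        v,u=np.nonzero(cv2.erode(m,np.ones((3,3)))&(d>0)); 
        K=np.array([[i["fx"],0,i["cx"]],[0,i["fy"],i["cy"]],[0,0,1]])
        q=cv2.undistortPoints(np.float64(np.c_[u,v]).reshape(-1,1,2),K,i["distortion"])[:,0]
        X=(np.c_[q,np.ones(len(q))]*d[v,u][:,None]-i["t"])@i["R"]
        print(np.round(np.median(X,0),4))
t=load("top0")[0][160:280,75:205];s=load("top0")[0][190:260,335:420]
s2=load("side0")[0][235:405,70:265]
big=np.zeros((600,800,3),np.uint8)
for im,x,y,f in((t,0,0,3),(s,400,0,4),(s2,400,285,1.85)):
    r=cv2.resize(im,None,fx=f,fy=f,interpolation=2); r=r[:600-y,:800-x];big[y:y+r.shape[0],x:x+r.shape[1]]=r
cv2.imwrite("pics/c1.png",big[:,:,::-1])
E
```

```text
top0 cam [ 0.38013582 -0.0018751   0.83742569]Traceback (most recent call last):
  File "<stdin>", line 5, in <module>
  File "h.py", line 14, in rect
    P=cast(c[:,0],i,z)[:,:2]
      ~~~~^^^^^^^^^^^^
  File "h.py", line 5, in cast
    u=cv2.undistortPoints(np.float64(px).reshape(-1,1,2),K,i["distortion"],criteria=(3,50,1e-9))[:,0]
      ~~~~~~~~~~~~~~~~~~~^^^^^^^^^^^^^^^^^^^^^^^^^^^^^^^^^^^^^^^^^^^^^^^^^^^^^^^^^^^^^^^^^^^^^^^
cv2.error: OpenCV(4.12.0) :-1: error: (-5:Bad argument) in function 'undistortPoints'
> Overload resolution failed:
>  - undistortPoints() got an unexpected keyword argument 'criteria'
>  - undistortPoints() got an unexpected keyword argument 'criteria'
```

```bash
sed -i 's/,criteria=(3,50,1e-9)//' h.py
cat > m1.py <<'E'
from h import *
for n in("top0","side0"):
    p,d,i=load(n); print(n,"cam",-i["R"].T@i["t"])
    for k,(lo,hi,z,r) in C.items():
        m=blob(p,lo,hi,r[n]); print(k,rect(m,i,z),(m>0).sum(),"depth:",end="")
        v,u=np.nonzero(cv2.erode(m,np.ones((3,3)))&np.uint8(d>0)*255)
        K=np.array([[i["fx"],0,i["cx"]],[0,i["fy"],i["cy"]],[0,0,1]])
        if not len(u): print("none"); continue
        q=cv2.undistortPoints(np.float64(np.c_[u,v]).reshape(-1,1,2),K,i["distortion"])[:,0]
        X=(np.c_[q,np.ones(len(q))]*d[v,u][:,None]-i["t"])@i["R"]
        print(np.round(np.median(X,0),4))
t=load("top0")[0][160:280,75:205];s=load("top0")[0][190:260,335:420]
s2=load("side0")[0][235:405,70:265]
big=np.zeros((600,800,3),np.uint8)
for im,x,y,f in((t,0,0,3),(s,400,0,4),(s2,400,285,1.85)):
    r=cv2.resize(im,None,fx=f,fy=f,interpolation=2); r=r[:600-y,:800-x];big[y:y+r.shape[0],x:x+r.shape[1]]=r
cv2.imwrite("pics/c1.png",big[:,:,::-1])
E
python3 m1.py
```

```text
top0 cam [ 0.38013582 -0.0018751   0.83742569]
magenta [572.5 306.4  60.5  39.8  -1.6] 591 depth:[0.5721 0.3062 0.063 ]
teal [ 475.4 -242.5   37.8   28.9   74.7] 175 depth:[ 0.4708 -0.2401  0.0341]
blue [567.7 249.1 206.9 177.   87. ] 4150 depth:[0.5343 0.2579 0.0125]
orange [ 482.7 -271.1   43.3    8.5  -19.6] 80 depth:[ 0.4817 -0.271   0.0443]
yellow [558.  205.4 106.8  79.1  -9.5] 1002 depth:[0.5834 0.1953 0.0498]
side0 cam [0.23361551 0.41946243 0.67990084]
magenta [575.  308.3  57.7  36.7  -3.1] 912 depth:[0.574  0.3085 0.0624]
teal [ 470.2 -236.7   45.4   24.    78.5] 134 depth:[ 0.4693 -0.2361  0.0342]
blue [568.  250.1 206.4 178.6  87. ] 7192 depth:[0.5237 0.2595 0.0123]
orange [ 482.5 -272.8   39.5    7.3  -21.5] 42 depth:none
yellow [557.  204.   94.9  86.9  86.8] 1109 depth:[0.5854 0.1995 0.0486]
```

View pics/c1.png

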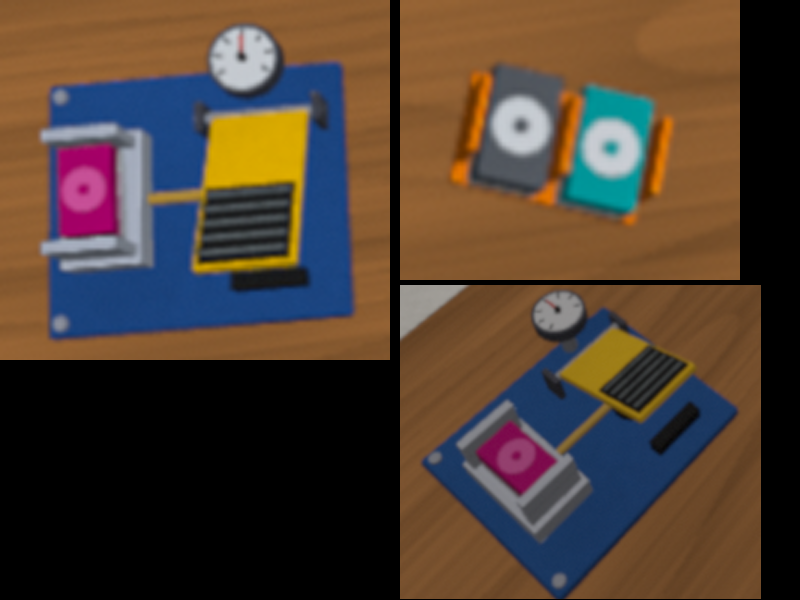

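Magenta cassette (crop ~85,190) lies in the nest; teal (610,150) sits in the right slot beside grey, with orange walls at ~470, 570 and 660. The station fit is good, but teal is broken up by its white disc, so I'll refine that.

```bash
python3 - <<'E'
from h import *
for n in("top0","side0"):
    p,d,i=load(n); lo,hi,z,r=C["teal"]; x0,y0,x1,y1=C["orange"][3][n]
    hsv=cv2.cvtColor(p,cv2.COLOR_RGB2HSV)
    def roi(m): k=np.zeros_like(m);k[y0:y1,x0:x1]=m[y0:y1,x0:x1];return k
    m=roi(cv2.inRange(hsv,lo,hi)); c=cv2.findNonZero(m)[:,0]
    hull=cv2.fillConvexPoly(np.zeros_like(m),cv2.convexHull(c),255); print(n,"teal hull",rect(hull,i,.034))
    for nm,mm,zz in(("white",roi(cv2.inRange(hsv,(0,0,140),(180,60,255))),.034),("orange",roi(cv2.inRange(hsv,(3,170,110),(18,255,255))),.044)):
        k,l,s,_=cv2.connectedComponentsWithStats(mm)
        for j in range(1,k):
            if s[j,4]>12: print(nm,s[j,:5],rect(np.uint8(l==j)*255,i,zz))
E
```

```text
top0 teal hull [ 490.4 -248.4   61.8   37.9  -22.4]
white [358 214  15  15 170] [ 509.2 -206.8   28.7   28.7   -8.1]
white [381 220  14  14 142] [ 491.7 -250.    26.9   26.6   81.8]
orange [346 207  12  31 158] [ 510.4 -177.9   61.9   13.   -23.9]
orange [374 212   6  22  75] [ 501.4 -226.8   43.2    8.6  -15.2]
orange [396 218   8  23  97] [ 481.5 -270.8   46.5    9.4  -19.6]
orange [363 234  13  10  43] [ 467.2 -207.6   23.7   17.1  -67.8]
orange [389 243   6   5  16] [ 452.6 -248.7   11.6    5.5  -55. ]
side0 teal hull [ 488.9 -244.7   68.4   40.5  -25.2]
white [355 151  14   9  87] [ 491.6 -251.7   26.7   25.7   -2.9]
white [338 160  13   8  71] [ 509.5 -207.9   25.3   21.2   36.3]
orange [364 143  14  12  56] [ 482.7 -272.4   41.8    8.9  -22.7]
orange [348 152  11  11  20] [ 500.1 -226.1   35.2    3.3  -20.5]
orange [330 159  12  12  28] [ 518.  -185.3   38.2    3.6  -22.5]
orange [325 168   4   8  24] [ 522.2 -156.9   20.2    6.2  -58.4]
orange [357 175   6   5  17] [ 458.9 -182.1   13.4    7.3  -79.6]
orange [337 181  10   7  37] [ 481.1 -143.3   20.5   11.8  -21.2]
```

```bash
cat > plan.py <<'E'
import sys,numpy as np
from rig import readout
from scipy.spatial.transform import Rotation as Ro
# args: x,y,z(mm),psi(deg: world yaw of tool y) waypoints; prints rows relative to current pose
s=readout.read_state();p=np.array(s["position"]);R=np.array(s["tcp_rot"])
print("t%.2f"%s["time_s"],np.round(p*1000,1),"yaw %.1f"%np.degrees(np.arctan2(R[1,1],R[0,1])),"open %.3f gf %.1f"%(s["opening"],s["grasp_force"]),"F",np.round(s["force"],1),"q",np.round(s["joint_positions"]))
q=p
for a in sys.argv[1:]:
    x,y,z,psi=map(float,a.split(",")); g=np.array([x,y,z])/1000
    c,n=np.cos(np.radians(psi)),np.sin(np.radians(psi))
    G=np.c_[[-n,c,0],[c,n,0],[0,0,-1]]; G[:,0]=np.cross(G[:,1],G[:,2])
    d=R.T@(g-p)/.25; w=Ro.from_matrix(R.T@G).as_rotvec(degrees=True)/90
    print(np.round(np.r_[d,w],3).tolist(),"rows>=%.1f"%max(np.linalg.norm(g-q)/.05,0),"turn rows %.1f"%(np.linalg.norm(w)*90/8.59)); q=g
E
python3 plan.py 350,460,180,82 571,307.5,150,87
```

```text
t0.10 [136.6 609.2 199.1] yaw 77.4 open 0.998 gf 0.0 F [ 0.7 -0.  -1.2] q [ 67.  30.  82.  -0.  68. -10.]
[-0.964, -0.395, 0.077, -0.001, -0.0, -0.052] rows>=5.2 turn rows 0.5
[-1.96, -0.796, 0.197, -0.001, -0.0, -0.107] rows>=5.4 turn rows 1.1
```

Call:
send_rows([
  [-0.3,-0.12,0.02,0,0,-0.015],
  [-0.5,-0.2,0.03,0,0,-0.02],
  [-0.7,-0.28,0.05,0,0,-0.035],
  [-0.96,-0.395,0.077,0,0,-0.05],
  [-0.96,-0.395,0.077,0,0,-0.05],
  [-0.96,-0.395,0.077,0,0,-0.05],
], grip=0.68)

```text
time_s: 0.7
position: [0.3533, 0.4577, 0.1799]
tcp_rot: [[-0.989, 0.147, 0.001], [0.147, 0.989, -0.002], [-0.001, -0.002, -1.0]]
force: [0.0, 0.6, 0.4]
opening: 0.691
grasp_force: 0.0
```

```bash
python3 plan.py 571,307.5,140,87 572,307.5,60,87  572,307.5,38.5,87
```

```text
t0.70 [353.3 457.7 179.9] yaw 81.5 open 0.691 gf 0.0 F [0.  0.6 0.4] q [ 41.  28.  90.  -0.  62. -40.]
[-0.949, -0.466, 0.161, -0.001, 0.0, -0.061] rows>=5.3 turn rows 0.6
[-0.953, -0.465, 0.481, -0.001, 0.0, -0.061] rows>=1.6 turn rows 0.6
[-0.953, -0.465, 0.567, -0.001, 0.0, -0.061] rows>=0.4 turn rows 0.6
```

Call:
send_rows([
  [-0.16,-0.08,0.03,0,0,-0.02],
  [-0.35,-0.17,0.06,0,0,-0.03],
  [-0.55,-0.27,0.09,0,0,-0.05],
  [-0.73,-0.36,0.12,0,0,-0.06],
  [-0.88,-0.43,0.15,0,0,-0.06],
  [-0.95,-0.465,0.16,0,0,-0.06],
  [-0.95,-0.465,0.16,0,0,-0.06],
  [-0.95,-0.465,0.16,0,0,-0.06],
])

```text
time_s: 1.5
position: [0.5667, 0.3126, 0.1402]
tcp_rot: [[-0.999, 0.048, -0.003], [0.048, 0.999, 0.0], [0.003, 0.0, -1.0]]
force: [0.5, 0.6, -0.2]
opening: 0.683
grasp_force: 0.0
```

```bash
python3 plan.py 572,307.5,60,87  572,307.5,38.5,87; python3 - <<'E'
from rig import viewer
import cv2,pickle,numpy as np
b=[]
for n in("top","side"):
    p,d=viewer.capture(n);pickle.dump((p,d,viewer.camera_info(n)),open(f"{n}1.pkl","wb"))
    c=p[150:290,60:220] if n=="top" else p[170:400,60:300]
    b.append(cv2.resize(c[:,:,::-1],(400,350 if n=="top" else 383),interpolation=2)[:350])
cv2.imwrite("pics/c2.png",np.hstack(b))
E
```

```text
t1.50 [566.7 312.6 140.2] yaw 87.2 open 0.683 gf 0.0 F [ 0.5  0.6 -0.2] q [ 19.  36.  82.   0.  63. -68.]
[-0.023, -0.019, 0.321, 0.0, -0.002, 0.002] rows>=1.6 turn rows 0.0
[-0.023, -0.019, 0.407, 0.0, -0.002, 0.002] rows>=0.4 turn rows 0.0
```

View pics/c2.png

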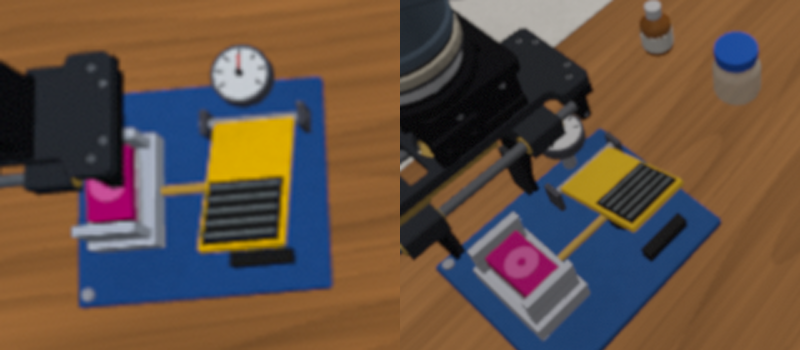

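The gripper hovers over the nest, with fingers at about (450,245) and (520,170) in the side crop. The scene is unchanged.

```bash
python3 plan.py 572,307.5,70,87  572,307.5,38.5,87
```

```text
t1.60 [566.  313.5 140.7] yaw 87.4 open 0.679 gf 0.0 F [-0.2  0.5  0.6] q [ 19.  36.  82.   0.  62. -68.]
[-0.025, -0.023, 0.283, 0.0, -0.001, 0.004] rows>=1.4 turn rows 0.0
[-0.026, -0.023, 0.409, 0.0, -0.001, 0.004] rows>=0.6 turn rows 0.0
```

Call:
send_rows([
  [-0.026,-0.023,0.1,0,0,0.004],
  [-0.026,-0.023,0.2,0,0,0.004],
  [-0.026,-0.023,0.26,0,0,0.004],
  [-0.026,-0.023,0.283,0,0,0.004],
  [-0.026,-0.023,0.283,0,0,0.004],
  [-0.026,-0.023,0.283,0,0,0.004],
])

```text
time_s: 2.2
position: [0.5746, 0.3068, 0.0709]
tcp_rot: [[-0.999, 0.053, 0.002], [0.053, 0.999, 0.001], [-0.002, 0.001, -1.0]]
force: [0.6, 0.6, -0.5]
opening: 0.681
grasp_force: 0.0
```

```bash
python3 plan.py 572,307.5,38.5,87
```

```text
t2.20 [574.6 306.8  70.9] yaw 86.9 open 0.681 gf 0.0 F [ 0.6  0.6 -0.5] q [ 18.  41.  84.   0.  55. -69.]
[0.011, 0.002, 0.13, 0.0, 0.001, -0.001] rows>=0.7 turn rows 0.0
```

Call:
send_rows([
  [0.005,0.002,0.07,0,0,0],
  [0.008,0.002,0.12,0,0,0],
  [0.008,0.002,0.13,0,0,0],
  [0.008,0.002,0.13,0,0,0],
  [0.008,0.002,0.13,0,0,0],
])

```text
time_s: 2.7
position: [0.5728, 0.3068, 0.038]
tcp_rot: [[-0.999, 0.054, 0.001], [0.054, 0.999, 0.0], [-0.001, 0.0, -1.0]]
force: [0.3, 0.7, -0.3]
opening: 0.679
grasp_force: 0.0
```

Call:
send_rows([
  [0,0,0,0,0,0],
  [0,0,0,0,0,0],
  [0,0,0,0,0,0],
  [0,0,0,0,0,0],
  [0,0,0,0,0,0],
  [0,0,0,0,0,0],
], grip=0.2)

```text
time_s: 3.3
position: [0.5724, 0.3068, 0.0377]
tcp_rot: [[-0.999, 0.054, 0.0], [0.054, 0.999, 0.0], [-0.0, 0.0, -1.0]]
force: [0.8, -0.6, 0.6]
opening: 0.394
grasp_force: 30.0
```

```bash
python3 plan.py 572,307.5,150,87
```

```text
t3.30 [572.4 306.8  37.7] yaw 86.9 open 0.394 gf 30.0 F [ 0.8 -0.6  0.6] q [ 18.  44.  85.   0.  51. -69.]
[0.002, 0.003, -0.449, 0.0, 0.0, -0.001] rows>=2.2 turn rows 0.0
```

Call:
send_rows([
  [0,0,-0.03,0,0,0],
  [0,0,-0.09,0,0,0],
  [0,0,-0.18,0,0,0],
  [0,0,-0.29,0,0,0],
  [0,0,-0.4,0,0,0],
  [0,0,-0.45,0,0,0],
  [0,0,-0.45,0,0,0],
  [0,0,-0.45,0,0,0],
])

```text
time_s: 4.1
position: [0.5717, 0.3065, 0.1496]
tcp_rot: [[-0.999, 0.054, -0.001], [0.054, 0.999, -0.0], [0.001, -0.0, -1.0]]
force: [0.5, 0.2, -1.2]
opening: 0.398
grasp_force: 30.0
```

```bash
python3 plan.py 600,80,155,87 620,-140,155,87
```

```text
t4.10 [571.7 306.5 149.6] yaw 86.9 open 0.398 gf 30.0 F [ 0.5  0.2 -1.2] q [ 18.  35.  81.  -0.  64. -69.]
[-0.162, -0.899, -0.021, -0.0, -0.001, -0.001] rows>=4.6 turn rows 0.0
[-0.29, -1.773, -0.021, -0.0, -0.001, -0.001] rows>=4.4 turn rows 0.0
```

Call:
send_rows([
  [-0.02,-0.08,-0.01,0,0,0],
  [-0.05,-0.25,-0.02,0,0,0],
  [-0.08,-0.43,-0.02,0,0,0],
  [-0.11,-0.61,-0.02,0,0,0],
  [-0.14,-0.79,-0.02,0,0,0],
  [-0.16,-0.9,-0.02,0,0,0],
])

```text
time_s: 4.7
position: [0.5988, 0.0766, 0.1529]
tcp_rot: [[-0.998, 0.056, -0.004], [0.056, 0.998, -0.001], [0.004, -0.001, -1.0]]
force: [0.8, 1.2, -0.9]
opening: 0.393
grasp_force: 30.0
```

```bash
python3 plan.py 620,-140,150,87
```

```text
t4.70 [598.8  76.6 152.9] yaw 86.8 open 0.393 gf 30.0 F [ 0.8  1.2 -0.9] q [ -3.  32.  88.  -0.  61. -90.]
[-0.133, -0.86, 0.012, -0.001, -0.002, -0.003] rows>=4.4 turn rows 0.0
```

Call:
send_rows([
  [-0.03,-0.19,0,0,0,0],
  [-0.06,-0.38,0,0,0,0],
  [-0.09,-0.57,0,0,0,0],
  [-0.11,-0.73,0.02,0,0,0],
  [-0.13,-0.83,0.06,0,0,0],
  [-0.13,-0.86,0.16,0,0,0],
  [-0.13,-0.86,0.3,0,0,0],
  [-0.13,-0.86,0.42,0,0,0],
  [-0.13,-0.86,0.5,0,0,0],
  [-0.13,-0.86,0.5,0,0,0],
  [-0.13,-0.86,0.5,0,0,0],
])

```text
time_s: 5.8
position: [0.6198, -0.1362, 0.0287]
tcp_rot: [[-0.999, 0.054, -0.003], [0.054, 0.999, 0.001], [0.003, 0.001, -1.0]]
force: [0.7, -0.0, -0.7]
opening: 0.399
grasp_force: 30.0
```

```bash
python3 plan.py 620,-140,4.2,87
```

```text
t5.80 [ 619.8 -136.2   28.7] yaw 86.9 open 0.399 gf 30.0 F [ 0.7 -0.  -0.7] q [ -22.   44.   87.   -0.   49. -109.]
[-0.002, -0.015, 0.098, 0.001, -0.002, -0.001] rows>=0.5 turn rows 0.0
```

Call:
send_rows([
  [0,0,0.04,0,0,0],
  [0,0,0.075,0,0,0],
  [0,0,0.095,0,0,0],
  [0,0,0.097,0,0,0],
  [0,0,0.097,0,0,0],
])

```text
time_s: 6.3
position: [0.6208, -0.1366, 0.0057]
tcp_rot: [[-0.999, 0.054, -0.0], [0.054, 0.999, -0.0], [0.0, -0.0, -1.0]]
force: [-0.1, -1.2, -0.9]
opening: 0.396
grasp_force: 30.0
```

Call:
send_rows([
  [0,0,0,0,0,0],
  [0,0,0,0,0,0],
  [0,0,0,0,0,0],
  [0,0,0,0,0,0],
], grip=0.68)

```text
time_s: 6.7
position: [0.621, -0.1367, 0.006]
tcp_rot: [[-0.999, 0.054, 0.001], [0.054, 0.999, -0.0], [-0.001, -0.0, -1.0]]
force: [0.2, 0.6, -0.3]
opening: 0.646
grasp_force: 0.0
```

```bash
python3 plan.py 620,-140,100,45 491,-250,100,-22.3
```

```text
t6.70 [ 621.  -136.7    6. ] yaw 86.9 open 0.646 gf 0.0 F [ 0.2  0.6 -0.3] q [ -22.   46.   88.   -0.   47. -109.]
[0.003, -0.014, -0.376, -0.0, 0.0, 0.465] rows>=1.9 turn rows 4.9
[0.494, -0.481, -0.376, 0.0, 0.0, 1.213] rows>=3.4 turn rows 12.7
```

Call:
send_rows([
  [0,0,-0.08,0,0,0],
  [0,0,-0.24,0,0,0],
  [0.03,-0.03,-0.36,0,0,0.09],
  [0.1,-0.1,-0.376,0,0,0.18],
  [0.2,-0.2,-0.376,0,0,0.27],
  [0.3,-0.3,-0.376,0,0,0.36],
  [0.4,-0.4,-0.376,0,0,0.45],
  [0.47,-0.46,-0.376,0,0,0.54],
  [0.49,-0.48,-0.376,0,0,0.63],
  [0.49,-0.48,-0.376,0,0,0.72],
  [0.49,-0.48,-0.376,0,0,0.81],
  [0.49,-0.48,-0.376,0,0,0.9],
], grip=1.0)

```text
time_s: 7.9
position: [0.4918, -0.25, 0.1]
tcp_rot: [[-0.096, 0.995, 0.0], [0.995, 0.096, -0.0], [-0.0, 0.0, -1.0]]
force: [0.0, 0.1, 0.1]
opening: 0.998
grasp_force: 0.0
```

```bash
python3 plan.py 491.5,-250,80,-22.3
```

```text
t7.90 [ 491.8 -250.   100. ] yaw 5.5 open 0.998 gf 0.0 F [0.  0.1 0.1] q [-39.  33.  98.   0.  49. -44.]
[0.0, -0.001, 0.08, 0.0, 0.0, 0.309] rows>=0.4 turn rows 3.2
```

Call:
send_rows([
  [0,0,0.02,0,0,0.08],
  [0,0,0.04,0,0,0.16],
  [0,0,0.06,0,0,0.25],
  [0,0,0.08,0,0,0.309],
  [0,0,0.08,0,0,0.309],
  [0,0,0.08,0,0,0.309],
  [0,0,0.08,0,0,0.309],
])

```text
time_s: 8.6
position: [0.4922, -0.2499, 0.08]
tcp_rot: [[0.372, 0.928, 0.001], [0.928, -0.372, -0.0], [-0.0, 0.001, -1.0]]
force: [-0.1, 0.1, 0.8]
opening: 0.996
grasp_force: 0.0
```

```bash
python3 plan.py 491.5,-250,10,-22.3; python3 - <<'E'
from rig import viewer
import cv2,pickle,numpy as np
b=[]
for n in("top","side"):
    p,d=viewer.capture(n);pickle.dump((p,d,viewer.camera_info(n)),open(f"{n}2.pkl","wb"))
    c=p[150:290,300:440] if n=="top" else p[80:220,270:410]
    b.append(cv2.resize(c[:,:,::-1],(400,400),interpolation=2))
cv2.imwrite("pics/c3.png",np.hstack(b))
E
```

```text
t8.60 [ 492.2 -249.9   80. ] yaw -21.8 open 0.996 gf 0.0 F [-0.1  0.1  0.8] q [-39.  34.  99.  -0.  47. -17.]
[-0.001, -0.003, 0.28, 0.0, 0.0, 0.005] rows>=1.4 turn rows 0.1
```

View pics/c3.png

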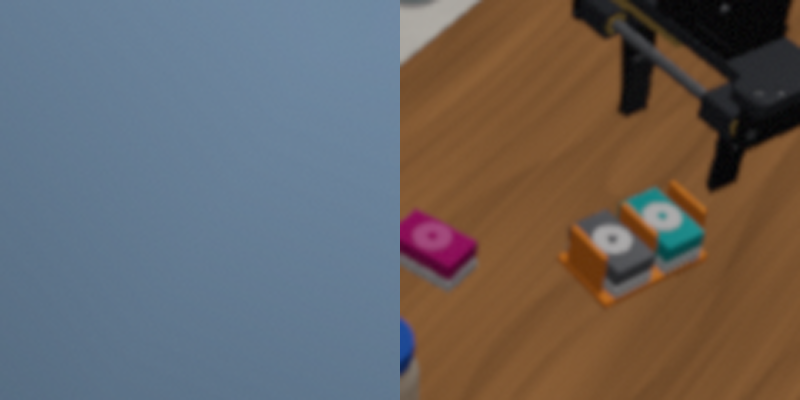

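Fingers straddle the teal cassette (side crop: tips at ~(633,112) and (722,185), teal at (662,215)); magenta stands flat on the bench. The top view is blocked by the arm.

```bash
python3 - <<'E'
from h import *
p,d,i=load("side2"); print(cast([[367.3,131.8]],i,.08))
m=blob(p,*C["magenta"][:2],(265,140,305,190)); print("mag",rect(m,i,.028))
E
```

```text
[[ 0.49863367 -0.27528452  0.08      ]]
mag [ 618.5 -131.4   65.1   45.3   -2.4]
```

Call:
send_rows([
  [0,-0.003,0.07,0,0,0.005],
  [0,-0.003,0.16,0,0,0.005],
  [0,-0.003,0.23,0,0,0.005],
  [0,-0.003,0.27,0,0,0.005],
  [0,-0.003,0.28,0,0,0.005],
  [0,-0.003,0.28,0,0,0.005],
])

```text
time_s: 9.3
position: [0.4914, -0.2495, 0.0097]
tcp_rot: [[0.38, 0.925, -0.0], [0.925, -0.38, 0.0], [0.0, -0.0, -1.0]]
force: [-0.4, 0.4, -0.7]
opening: 1.002
grasp_force: 0.0
```

Call:
send_rows([
  [0,0,0,0,0,0],
  [0,0,0,0,0,0],
  [0,0,0,0,0,0],
  [0,0,0,0,0,0],
  [0,0,0,0,0,0],
  [0,0,0,0,0,0],
], grip=0.5)

```text
time_s: 9.9
position: [0.4915, -0.2497, 0.0101]
tcp_rot: [[0.381, 0.925, 0.001], [0.925, -0.381, -0.001], [-0.0, 0.001, -1.0]]
force: [-0.7, -0.5, 2.7]
opening: 0.67
grasp_force: 30.0
```

```bash
python3 plan.py 491.5,-250,90,-22.3 600,-320,90,-22.3 600,-320,30,-22.3
```

```text
t9.90 [ 491.5 -249.7   10.1] yaw -22.4 open 0.670 gf 30.0 F [-0.7 -0.5  2.7] q [-39.  41. 101.   0.  38. -16.]
[-0.001, 0.001, -0.32, 0.001, 0.0, -0.001] rows>=1.6 turn rows 0.0
[-0.095, 0.509, -0.319, 0.001, 0.0, -0.001] rows>=2.6 turn rows 0.0
[-0.095, 0.508, -0.079, 0.001, 0.0, -0.001] rows>=1.2 turn rows 0.0
```

```bash
python3 - <<'E'
from rig import viewer
import cv2,pickle,numpy as np
p,d=viewer.capture("side");i=viewer.camera_info("side");pickle.dump((p,d,i),open("side3.pkl","wb"))
c=cv2.resize(p[90:230,300:440,::-1],(600,600),interpolation=2)
q,_=cv2.projectPoints(np.float64([[.4915,-.2497,.01],[.4915,-.2497,.034]]),cv2.Rodrigues(i["R"])[0],i["t"],np.array([[i["fx"],0,i["cx"]],[0,i["fy"],i["cy"]],[0,0,1]]),i["distortion"])
print((q[:,0]-[300,90])*600/140)
cv2.imwrite("pics/c4.png",c)
E
```

```text
[[254.59161833 317.37505593]
 [261.69747237 282.80830213]]
```

View pics/c4.png

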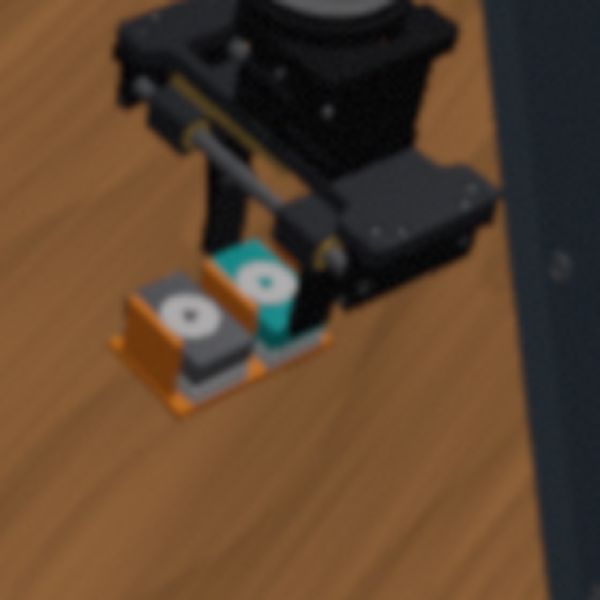

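The near finger at (315,310) and far finger at (225,240) grip the teal ends, and teal's disc at (265,284) matches the projected TCP.

Call:
send_rows([
  [0,0,-0.05,0,0,0],
  [0,0,-0.13,0,0,0],
  [0,0,-0.24,0,0,0],
  [-0.01,0.05,-0.32,0,0,0],
  [-0.04,0.2,-0.32,0,0,0],
  [-0.07,0.37,-0.32,0,0,0],
  [-0.09,0.48,-0.3,0,0,0],
  [-0.095,0.508,-0.23,0,0,0],
  [-0.095,0.508,-0.14,0,0,0],
  [-0.095,0.508,-0.08,0,0,0],
  [-0.095,0.508,-0.06,0,0,0],
  [-0.095,0.508,-0.06,0,0,0],
])

```text
time_s: 11.15
position: [0.5988, -0.3191, 0.0239]
tcp_rot: [[0.381, 0.925, -0.002], [0.925, -0.381, 0.001], [0.001, -0.002, -1.0]]
force: [-0.3, 0.8, -1.5]
opening: 0.668
grasp_force: 30.0
```

```bash
python3 plan.py 600,-320,5.2,-22.3
```

```text
t11.15 [ 598.8 -319.1   23.9] yaw -22.4 open 0.668 gf 30.0 F [-0.3  0.8 -1.5] q [-37.  46.  81.  -0.  53. -15.]
[-0.002, 0.006, 0.075, -0.001, -0.0, -0.001] rows>=0.4 turn rows 0.0
```

Call:
send_rows([
  [0,0,0.03,0,0,0],
  [0,0,0.06,0,0,0],
  [0,0,0.074,0,0,0],
  [0,0,0.074,0,0,0],
  [0,0,0.074,0,0,0],
])

```text
time_s: 11.65
position: [0.5997, -0.3198, 0.0063]
tcp_rot: [[0.381, 0.925, 0.0], [0.925, -0.381, -0.0], [-0.0, 0.0, -1.0]]
force: [0.1, -0.3, -0.0]
opening: 0.666
grasp_force: 30.0
```

Call:
send_rows([
  [0,0,0,0,0,0],
  [0,0,0,0,0,0],
  [0,0,0,0,0,0],
  [0,0,0,0,0,0],
], grip=0.95)

```text
time_s: 12.05
position: [0.5998, -0.3199, 0.0065]
tcp_rot: [[0.381, 0.925, 0.0], [0.925, -0.381, -0.0], [-0.0, 0.001, -1.0]]
force: [0.1, 0.5, 0.5]
opening: 0.915
grasp_force: 0.0
```

```bash
python3 plan.py 599.3,-319.3,70,67.6
```

```text
t12.05 [ 599.8 -319.9    6.5] yaw -22.4 open 0.915 gf 0.0 F [0.1 0.5 0.5] q [-37.  48.  81.  -0.  51. -15.]
[0.001, -0.003, -0.254, 0.0, 0.0, -1.0] rows>=1.3 turn rows 10.5
```

Call:
send_rows([
  [0,0,-0.1,0,0,0],
  [0,0,-0.22,0,0,-0.05],
  [0,0,-0.254,0,0,-0.14],
  [0,0,-0.254,0,0,-0.23],
  [0,0,-0.254,0,0,-0.32],
  [0,0,-0.254,0,0,-0.41],
  [0,0,-0.254,0,0,-0.5],
  [0,0,-0.254,0,0,-0.6],
  [0,0,-0.254,0,0,-0.7],
  [0,0,-0.254,0,0,-0.8],
  [0,0,-0.254,0,0,-0.9],
  [0,0,-0.254,0,0,-1.0],
], grip=0.75)

```text
time_s: 13.25
position: [0.5996, -0.3198, 0.0698]
tcp_rot: [[-0.913, 0.407, 0.0], [0.407, 0.913, -0.0], [-0.0, -0.0, -1.0]]
force: [0.7, 0.5, -0.1]
opening: 0.75
grasp_force: 0.0
```

```bash
python3 plan.py 599.8,-319.9,5,67.6
```

```text
t13.25 [ 599.6 -319.8   69.8] yaw 66.0 open 0.750 gf 0.0 F [ 0.7  0.5 -0.1] q [ -37.   43.   79.    0.   58. -103.]
[-0.001, -0.0, 0.259, -0.0, 0.0, -0.018] rows>=1.3 turn rows 0.2
```

Call:
send_rows([
  [0,0,0,0,0,0],
  [0,0,0.08,0,0,0],
  [0,0,0.17,0,0,0],
  [0,0,0.23,0,0,0],
  [0,0,0.255,0,0,0],
  [0,0,0.259,0,0,0],
  [0,0,0.259,0,0,0],
])

```text
time_s: 13.95
position: [0.6001, -0.3201, 0.0053]
tcp_rot: [[-0.91, 0.414, 0.001], [0.414, 0.91, -0.001], [-0.001, -0.0, -1.0]]
force: [-0.0, -0.4, 0.6]
opening: 0.753
grasp_force: 0.0
```

Call:
send_rows([
  [0,0,0,0,0,0],
  [0,0,0,0,0,0],
  [0,0,0,0,0,0],
  [0,0,0,0,0,0],
  [0,0,0,0,0,0],
  [0,0,0,0,0,0],
], grip=0.2)

```text
time_s: 14.55
position: [0.6002, -0.3201, 0.0059]
tcp_rot: [[-0.911, 0.413, 0.001], [0.413, 0.911, -0.001], [-0.001, -0.0, -1.0]]
force: [-0.3, 1.2, 3.6]
opening: 0.291
grasp_force: 1.8
```

```bash
python3 plan.py 610,-100,155,77 600,100,155,87; python3 - <<'E'
from rig import viewer
import cv2,pickle
from h import *
for n in("top","side"):
    p,d=viewer.capture(n);i=viewer.camera_info(n);pickle.dump((p,d,i),open(n+"4.pkl","wb"))
    hsv=cv2.cvtColor(p,cv2.COLOR_RGB2HSV)
    x0,y0,x1,y1=(80,190,135,265) if n=="top" else (90,285,180,375)
    m=cv2.inRange(hsv,(0,0,120),(180,70,255));k=np.zeros_like(m);k[y0:y1,x0:x1]=m[y0:y1,x0:x1]
    N,l,s,_=cv2.connectedComponentsWithStats(k)
    for j in range(1,N):
        if s[j,4]>25: print(n,s[j],rect(np.uint8(l==j)*255,i,.072))
a=load("top4")[0][185:270,75:145,::-1];b=load("side4")[0][285:385,85:185,::-1]
cv2.imwrite("pics/c5.png",np.hstack([cv2.resize(a,(395,480),interpolation=2),cv2.resize(b,(400,480),interpolation=2)]))
E
```

```text
t14.55 [ 600.2 -320.1    5.9] yaw 65.6 open 0.291 gf 1.8 F [-0.3  1.2  3.6] q [ -37.   48.   81.    0.   51. -103.]
[0.327, 0.818, -0.597, -0.0, 0.001, -0.127] rows>=5.3 turn rows 1.3
[0.694, 1.53, -0.598, -0.0, 0.001, -0.238] rows>=4.0 turn rows 2.5
top [  88  201   41   50 1319] [565.2 294.4  96.7  79.2  -2.8]
side [101 297  30  27 178] [610.1 305.   50.1   8.4  86.9]
side [ 104  308   68   61 1298] [552.8 311.5  86.3  57.1  -3. ]
```

View pics/c5.png

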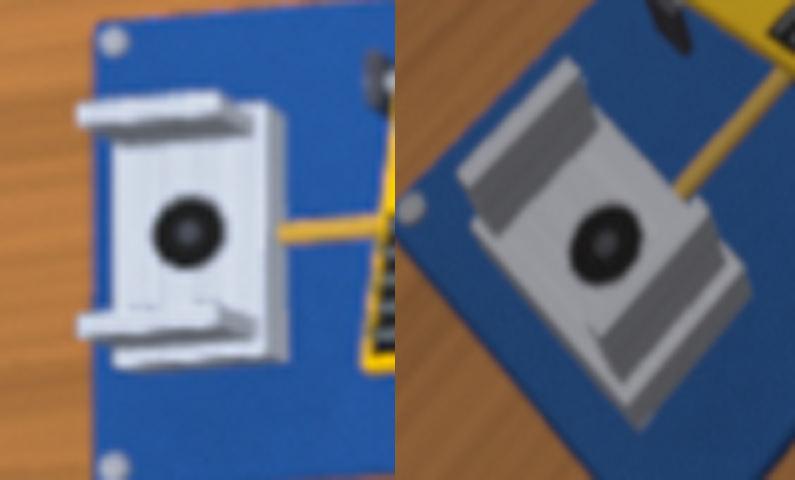

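The empty nest shows its black suction cup at (188,232) in the left crop and (605,243) in the right. The teal grasp looks wrong (opening 0.29, low force), so I'm checking it.

```bash
python3 - <<'E'
from h import *
p,d,i=load("side4"); lo,hi,_,_=C["teal"]
m=blob(p,lo,hi,(300,80,480,200)); print(rect(m,i,.028),cv2.boundingRect(m))
m=blob(p,*C["magenta"][:2],(265,140,305,190)); print("mag",rect(m,i,.028))
for n,r in(("top4",(95,215,118,240)),("side4",(120,320,155,352))):
    p2,_,i2=load(n);k=blob(p2,(0,0,0),(180,255,75),r);print(n,"cup",rect(k,i2,.035),cv2.boundingRect(k))
c=p[50:190,300:480,::-1]; pt=load("top4")[0][100:240,350:530,::-1]
cv2.imwrite("pics/c6.png",np.hstack([cv2.resize(x,(400,311),interpolation=2) for x in(c,pt)]))
E
```

```text
[ 595.5 -312.5   67.1   42.8  -24.2] (322, 118, 25, 18)
mag [ 618.9 -131.4   64.8   45.1   -2.6]
top4 cup [571.4 308.7  21.3  20.6  82.1] (103, 221, 11, 11)
side4 cup [573.2 307.4  24.6  23.6 -42.6] (129, 328, 17, 16)
```

View pics/c6.png

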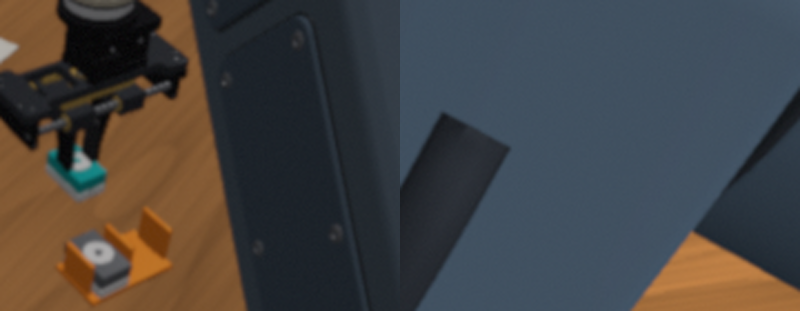

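```bash
python3 plan.py; python3 - <<'E'
from h import *
p,d,i=load("side4")
cv2.imwrite("pics/c7.png",cv2.resize(p[85:145,300:380,::-1],(800,600),interpolation=2))
E
```

```text
t14.65 [ 600.3 -320.1    5.9] yaw 65.6 open 0.236 gf 2.5 F [0.5 0.3 5. ] q [ -37.   48.   81.    0.   51. -103.]
```

View pics/c7.png

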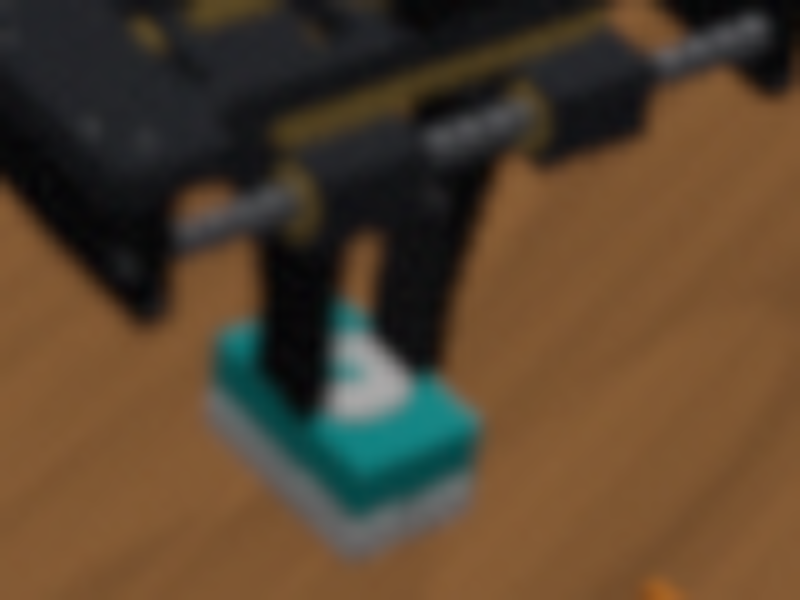

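The fingers rest on top of the teal cassette (left tip at (300,410), right at (425,365)), not beside it. So the real tips are higher than the reading, and I'll use depth to check by how much.

```bash
python3 - <<'E'
from h import *
def pt(n,px):
    p,d,i=load(n);K=np.array([[i["fx"],0,i["cx"]],[0,i["fy"],i["cy"]],[0,0,1]])
    px=np.array(px);q=cv2.undistortPoints(np.float64(px).reshape(-1,1,2),K,i["distortion"])[:,0]
    return np.round(((np.c_[q,np.ones(len(q))]*d[px[:,1],px[:,0]][:,None]-i["t"])@i["R"])*1000,0)
c=[(300,390),(300,405),(300,350),(295,300),(290,430),(430,355),(430,330),(400,430)]
print(pt("side4",[(300+a//10,85+b//10) for a,b in c]))
# side2 (reading z=80): crop origin (270,80), scale .35
c=[(233,100),(233,108),(230,80),(322,175),(322,183),(325,160)]
print(pt("side2",[(int(270+a*.35),int(80+b*.35)) for a,b in c]))
# side1 (z=140.7): side crop origin (60,170), scale .6
p,d,i=load("side1")
c=[(122,185),(120,175),(52,250),(52,240)]
print(pt("side1",[(int(60+a*.6),int(170+b*.6)) for a,b in c]))
E
```

```text
[[ 600. -299.   37.]
 [ 599. -298.   35.]
 [ 602. -300.   47.]
 [ 605. -299.   60.]
 [ 605. -306.   18.]
 [ 584. -330.   36.]
 [ 585. -331.   41.]
 [ 577. -306.   32.]]
[[ 535. -261.  116.]
 [ 536. -264.  109.]
 [ 540. -261.  132.]
 [ 447. -226.  116.]
 [ 445. -225.  110.]
 [ 445. -221.  133.]]
[[560. 284. 175.]
 [556. 284. 193.]
 [558. 351. 178.]
 [560. 347. 185.]]
```

Depth puts the tips about 22 mm above the reported TCP z, which also fits how shallow the earlier grips were. I'll apply tip z = reading + 22 mm from here and regrasp teal deeper.

Call:
send_rows([
  [0,0,-0.02,0,0,0],
  [0,0,-0.04,0,0,0],
  [0,0,-0.06,0,0,0],
  [0,0,-0.06,0,0,0],
  [0,0,-0.06,0,0,0],
  [0,0,-0.06,0,0,0],
  [0,0,-0.06,0,0,0],
  [0,0,-0.06,0,0,0],
], grip=0.75)

```text
time_s: 15.45
position: [0.5995, -0.3197, 0.0197]
tcp_rot: [[-0.911, 0.413, -0.0], [0.413, 0.911, 0.0], [0.0, 0.0, -1.0]]
force: [-0.1, 0.3, 0.1]
opening: 0.745
grasp_force: 0.0
```

```bash
python3 plan.py 598.5,-319,-16,65.6; python3 - <<'E'
from rig import viewer
import pickle
from h import *
p,d=viewer.capture("side");i=viewer.camera_info("side");pickle.dump((p,d,i),open("side5.pkl","wb"))
m=blob(p,*C["teal"][:2],(300,80,360,145))
v,u=np.nonzero(cv2.erode(m,np.ones((2,2))))
K=np.array([[i["fx"],0,i["cx"]],[0,i["fy"],i["cy"]],[0,0,1]])
q=cv2.undistortPoints(np.float64(np.c_[u,v]).reshape(-1,1,2),K,i["distortion"])[:,0]
X=((np.c_[q,np.ones(len(q))]*d[v,u][:,None]-i["t"])@i["R"])*1000
print("z pct",np.percentile(X[:,2],[5,25,50,75,95]).round(1)); print(rect(m,i,.028))
T=X[X[:,2]>26]; print(len(T),cv2.minAreaRect(np.float32(T[:,:2])))
m=blob(p,*C["magenta"][:2],(265,140,305,190)); print("mag",rect(m,i,.028))
E
```

```text
t15.45 [ 599.5 -319.7   19.7] yaw 65.6 open 0.745 gf 0.0 F [-0.1  0.3  0.1] q [ -37.   47.   81.    0.   53. -103.]
[0.005, 0.001, 0.143, 0.0, -0.0, -0.0] rows>=0.7 turn rows 0.0
z pct [16.9 21.  26.9 29.1 30.5]
[ 596.3 -312.6   68.7   42.4  -24.2]
76 ((597.0857543945312, -314.8878173828125), (29.842689514160156, 55.02019500732422), 67.49738311767578)
mag [ 618.9 -131.4   64.9   45.    -2.9]
```

Call:
send_rows([
  [0.003,0,0.04,0,0,0],
  [0.005,0.001,0.08,0,0,0],
  [0.005,0.001,0.11,0,0,0],
  [0.005,0.001,0.13,0,0,0],
  [0.005,0.001,0.136,0,0,0],
  [0.005,0.001,0.136,0,0,0],
])

```text
time_s: 16.1
position: [0.5985, -0.319, -0.0145]
tcp_rot: [[-0.911, 0.413, -0.0], [0.413, 0.911, 0.0], [0.001, 0.0, -1.0]]
force: [0.4, 0.3, 0.7]
opening: 0.755
grasp_force: 0.0
```

Call:
send_rows([
  [0,0,0,0,0,0],
  [0,0,0,0,0,0],
  [0,0,0,0,0,0],
  [0,0,0,0,0,0],
  [0,0,0,0,0,0],
  [0,0,0,0,0,0],
  [0,0,0,0,0,0],
  [0,0,0,0,0,0],
], grip=0.2)

```text
time_s: 16.9
position: [0.5987, -0.3191, -0.0138]
tcp_rot: [[-0.911, 0.413, 0.0], [0.413, 0.911, -0.0], [-0.0, -0.0, -1.0]]
force: [-0.2, -0.2, 2.5]
opening: 0.412
grasp_force: 29.8
```

```bash
python3 plan.py 605,-200,120,75 610,-100,120,87 
```

```text
t16.90 [ 598.7 -319.1  -13.8] yaw 65.6 open 0.412 gf 29.8 F [-0.2 -0.2  2.5] q [ -37.   49.   81.   -0.   49. -103.]
[0.174, 0.444, -0.535, -0.0, 0.0, -0.104] rows>=3.6 turn rows 1.1
[0.321, 0.817, -0.535, -0.0, 0.0, -0.238] rows>=2.0 turn rows 2.5
```

Call:
send_rows([
  [0,0,-0.05,0,0,0],
  [0,0,-0.16,0,0,0],
  [0.01,0.03,-0.32,0,0,0],
  [0.06,0.15,-0.48,0,0,-0.03],
  [0.13,0.33,-0.535,0,0,-0.07],
  [0.2,0.5,-0.535,0,0,-0.12],
  [0.26,0.67,-0.535,0,0,-0.18],
  [0.31,0.79,-0.535,0,0,-0.22],
  [0.32,0.817,-0.535,0,0,-0.238],
])

```text
time_s: 17.8
position: [0.6093, -0.0956, 0.1203]
tcp_rot: [[-0.999, 0.046, -0.001], [0.046, 0.999, 0.002], [0.001, 0.001, -1.0]]
force: [0.5, -0.4, -0.5]
opening: 0.413
grasp_force: 29.8
```

```bash
python3 plan.py 605,100,120,87 590,130,120,87 
```

```text
t17.80 [609.3 -95.6 120.3] yaw 87.4 open 0.413 gf 29.8 F [ 0.5 -0.4 -0.5] q [ -19.   35.   87.    0.   58. -107.]
[0.053, 0.781, 0.002, 0.001, -0.001, 0.004] rows>=3.9 turn rows 0.0
[0.119, 0.898, 0.003, 0.001, -0.001, 0.004] rows>=0.7 turn rows 0.0
```

Call:
send_rows([
  [0.02,0.17,0,0,0,0.004],
  [0.04,0.35,0,0,0,0.004],
  [0.07,0.53,0,0,0,0.004],
  [0.09,0.71,0,0,0,0.004],
  [0.11,0.84,0,0,0,0.004],
  [0.119,0.9,0,0,0,0.004],
])

```text
time_s: 18.4
position: [0.5918, 0.1284, 0.1201]
tcp_rot: [[-0.998, 0.056, 0.0], [0.056, 0.998, 0.0], [-0.0, 0.0, -1.0]]
force: [0.1, 0.2, -1.0]
opening: 0.412
grasp_force: 29.8
```

```bash
python3 plan.py 571,307.5,100,87 
```

```text
t18.40 [591.8 128.4 120.1] yaw 86.8 open 0.412 gf 29.8 F [ 0.1  0.2 -1. ] q [  2.  34.  89.   0.  56. -85.]
[0.123, 0.711, 0.08, 0.0, 0.0, -0.002] rows>=3.6 turn rows 0.0
```

Call:
send_rows([
  [0.03,0.17,0,0,0,0],
  [0.06,0.35,0.01,0,0,0],
  [0.09,0.53,0.03,0,0,0],
  [0.11,0.66,0.06,0,0,0],
  [0.123,0.711,0.08,0,0,0],
  [0.123,0.711,0.08,0,0,0],
  [0.123,0.711,0.08,0,0,0],
  [0.123,0.711,0.08,0,0,0],
])

```text
time_s: 19.2
position: [0.5727, 0.3034, 0.1001]
tcp_rot: [[-0.998, 0.06, 0.0], [0.06, 0.998, -0.001], [-0.0, -0.001, -1.0]]
force: [0.2, 0.0, -0.1]
opening: 0.409
grasp_force: 29.8
```

```bash
python3 - <<'E'
from rig import viewer
import pickle
from h import *
p,d=viewer.capture("side");i=viewer.camera_info("side");pickle.dump((p,d,i),open("side6.pkl","wb"))
m=blob(p,*C["teal"][:2],(60,180,300,400)); print(cv2.boundingRect(m),rect(m,i,.142))
v,u=np.nonzero(m)
K=np.array([[i["fx"],0,i["cx"]],[0,i["fy"],i["cy"]],[0,0,1]])
q=cv2.undistortPoints(np.float64(np.c_[u,v]).reshape(-1,1,2),K,i["distortion"])[:,0]
X=((np.c_[q,np.ones(len(q))]*d[v,u][:,None]-i["t"])@i["R"])*1000
ok=(X[:,2]>100)&(X[:,2]<150);X=X[ok];print("z",np.percentile(X[:,2],[5,50,95]).round(1))
th=np.radians(-3.0);e=X[:,:2]@[np.cos(th),np.sin(th)]; o=np.array([571.9,307.8])@[np.cos(th),np.sin(th)]
print("along station x rel nest:",np.percentile(e-o,[0,1,3,50,97,99,100]).round(1))
x,y,w,h=cv2.boundingRect(m);c=p[max(y-40,0):y+h+70,max(x-50,0):x+w+60,::-1]
f=min(790/c.shape[1],590/c.shape[0]);cv2.imwrite("pics/c8.png",cv2.resize(c,None,fx=f,fy=f,interpolation=2))
E
python3 plan.py 570.6,307.6,60,87 570.6,307.6,21,87
```

```text
(111, 287, 36, 38) [560.4 305.1  44.5  38.9  -2.6]
z [132.4 141.6 143.7]
along station x rel nest: [-27.8 -27.6 -27.2 -19.9   0.5   6.7  10.7]
t19.25 [572.7 303.6 100.1] yaw 86.5 open 0.412 gf 29.8 F [ 0.3 -0.4 -0.4] q [ 18.  39.  83.  -0.  58. -68.]
[0.009, 0.016, 0.16, -0.0, 0.0, -0.005] rows>=0.8 turn rows 0.1
[0.01, 0.016, 0.316, -0.0, 0.0, -0.005] rows>=0.8 turn rows 0.1
```

View pics/c8.png

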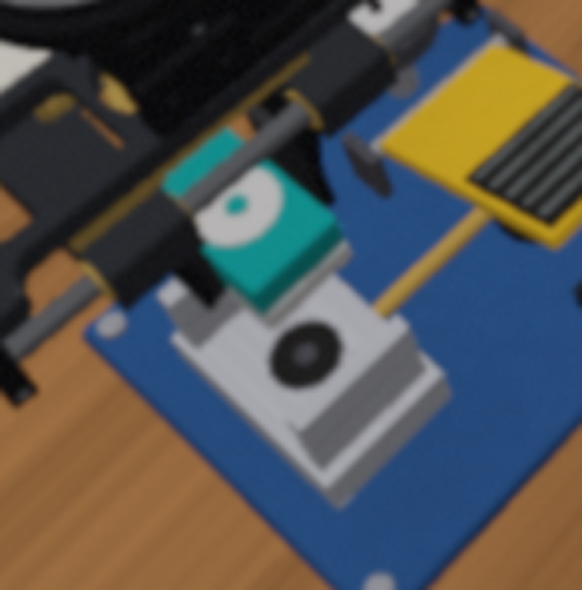

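Teal is held level above the nest (disc at (237,205), suction cup at (305,352) in the crop) and parallel to it. Its near end sits ~2 mm too far +x, which matches the grip-offset estimate.

Call:
send_rows([
  [0.009,0.016,0.05,0,0,-0.005],
  [0.009,0.016,0.1,0,0,-0.005],
  [0.009,0.016,0.14,0,0,-0.005],
  [0.009,0.016,0.15,0,0,-0.005],
  [0.009,0.016,0.15,0,0,-0.005],
  [0.009,0.016,0.15,0,0,-0.005],
  [0.009,0.016,0.15,0,0,-0.005],
])

```text
time_s: 19.95
position: [0.5702, 0.3098, 0.0627]
tcp_rot: [[-0.999, 0.05, 0.001], [0.05, 0.999, 0.0], [-0.001, 0.0, -1.0]]
force: [0.4, -0.7, -0.2]
opening: 0.416
grasp_force: 29.8
```

```bash
python3 plan.py 570.6,307.6,40,87 570.6,307.6,20.5,87
```

```text
t19.95 [570.2 309.8  62.7] yaw 87.1 open 0.416 gf 29.8 F [ 0.4 -0.7 -0.2] q [ 19.  42.  85.  -0.  54. -68.]
[-0.002, -0.009, 0.091, 0.0, 0.001, 0.001] rows>=0.5 turn rows 0.0
[-0.002, -0.009, 0.169, 0.0, 0.001, 0.001] rows>=0.4 turn rows 0.0
```

Call:
send_rows([
  [-0.002,-0.008,0.03,0,0,0],
  [-0.002,-0.008,0.06,0,0,0],
  [-0.002,-0.008,0.09,0,0,0],
  [-0.002,-0.008,0.11,0,0,0],
  [-0.002,-0.008,0.11,0,0,0],
])

```text
time_s: 20.45
position: [0.5692, 0.3073, 0.0334]
tcp_rot: [[-0.999, 0.05, -0.002], [0.05, 0.999, -0.001], [0.002, -0.001, -1.0]]
force: [-0.6, 0.4, -0.9]
opening: 0.411
grasp_force: 29.8
```

```bash
python3 plan.py 570.6,307.6,20.5,87
```

```text
t20.45 [569.2 307.3  33.4] yaw 87.1 open 0.411 gf 29.8 F [-0.6  0.4 -0.9] q [ 18.  44.  85.  -0.  51. -69.]
[-0.006, 0.002, 0.051, -0.001, -0.001, 0.001] rows>=0.3 turn rows 0.0
```

Call:
send_rows([
  [-0.003,0,0.02,0,0,0],
  [-0.003,0,0.04,0,0,0],
  [-0.003,0,0.05,0,0,0],
  [-0.003,0,0.052,0,0,0],
  [-0.003,0,0.052,0,0,0],
])

```text
time_s: 20.95
position: [0.5709, 0.3076, 0.0216]
tcp_rot: [[-0.999, 0.05, -0.0], [0.05, 0.999, -0.0], [0.0, -0.0, -1.0]]
force: [-0.1, -0.7, 0.3]
opening: 0.41
grasp_force: 29.8
```

Call:
send_rows([
  [0,0,0,0,0,0],
  [0,0,0,0,0,0],
  [0,0,0,0,0,0],
  [0,0,0,0,0,0],
], grip=0.66)

```text
time_s: 21.35
position: [0.5711, 0.3076, 0.022]
tcp_rot: [[-0.999, 0.05, 0.001], [0.05, 0.999, 0.0], [-0.001, 0.0, -1.0]]
force: [0.0, -0.5, 0.5]
opening: 0.636
grasp_force: 0.0
```

```bash
python3 plan.py 575,305,110,87 600,100,110,45
```

```text
t21.35 [571.1 307.6  22. ] yaw 87.1 open 0.636 gf 0.0 F [ 0.  -0.5  0.5] q [ 18.  45.  86.  -0.  50. -69.]
[-0.016, -0.01, -0.352, 0.0, 0.0, 0.001] rows>=1.8 turn rows 0.0
[-0.157, -0.824, -0.352, 0.0, 0.0, 0.468] rows>=4.1 turn rows 4.9
```

Call:
send_rows([
  [0,0,-0.05,0,0,0],
  [0,0,-0.15,0,0,0],
  [0,0,-0.28,0,0,0],
  [-0.01,-0.04,-0.35,0,0,0.0],
  [-0.03,-0.14,-0.352,0,0,0.05],
  [-0.06,-0.3,-0.352,0,0,0.14],
  [-0.09,-0.48,-0.352,0,0,0.23],
  [-0.12,-0.65,-0.352,0,0,0.32],
  [-0.15,-0.8,-0.352,0,0,0.41],
  [-0.17,-0.93,-0.352,0,0,0.5],
  [-0.17,-1.0,-0.352,0,0,0.59],
  [-0.17,-1.0,-0.352,0,0,0.68],
], grip=1.0)

```text
time_s: 22.55
position: [0.6009, 0.0519, 0.1102]
tcp_rot: [[-0.428, 0.904, 0.0], [0.904, 0.428, -0.001], [-0.001, -0.0, -1.0]]
force: [-0.9, 0.0, 0.1]
opening: 1.002
grasp_force: 0.0
```

```bash
python3 plan.py 620.5,-136.2,60,-3 620.5,-136.2,20,-3; python3 - <<'E'
from rig import viewer
import pickle
from h import *
for n in("top","side"):
    p,d=viewer.capture(n);i=viewer.camera_info(n);pickle.dump((p,d,i),open(n+"7.pkl","wb"))
    try: print(n,rect(blob(p,*C["teal"][:2],(85,195,175,370)),i,.062))
    except Exception as e: print(n,"no teal")
    try: print(rect(blob(p,*C["magenta"][:2],(240,120,380,250)),i,.028))
    except Exception: print("no mag")
E
```

```text
t22.55 [600.9  51.9 110.2] yaw 25.3 open 1.002 gf 0.0 F [-0.9  0.   0.1] q [ -6.  35.  90.  -0.  55. -31.]
[-0.713, -0.251, 0.201, 0.0, 0.001, 0.315] rows>=3.9 turn rows 3.3
[-0.713, -0.251, 0.361, 0.0, 0.001, 0.315] rows>=0.8 turn rows 3.3
top no teal
[ 620.  -134.3   61.4   37.1   -1.9]
side [574.6 308.7  56.2  36.2  -2.4]
[ 611.3 -131.    49.4   45.6   -1.8]
```

Call:
send_rows([
  [-0.18,-0.06,0.03,0,0,0.09],
  [-0.36,-0.12,0.07,0,0,0.18],
  [-0.53,-0.19,0.12,0,0,0.27],
  [-0.65,-0.23,0.17,0,0,0.312],
  [-0.713,-0.25,0.2,0,0,0.312],
  [-0.713,-0.25,0.2,0,0,0.312],
  [-0.713,-0.25,0.2,0,0,0.312],
  [-0.713,-0.25,0.2,0,0,0.312],
])

```text
time_s: 23.45
position: [0.6223, -0.1298, 0.0603]
tcp_rot: [[0.035, 0.999, -0.0], [0.999, -0.035, 0.001], [0.001, -0.0, -1.0]]
force: [-0.7, -0.1, -0.1]
opening: 1.001
grasp_force: 0.0
```

```bash
python3 plan.py 620.5,-135.8,-14,-2.8
```

```text
t23.45 [ 622.3 -129.8   60.3] yaw -2.0 open 1.001 gf 0.0 F [-0.7 -0.1 -0.1] q [-22.  41.  87.   0.  52. -20.]
[-0.024, -0.006, 0.297, -0.0, -0.0, 0.009] rows>=1.5 turn rows 0.1
```

Call:
send_rows([
  [-0.01,-0.003,0.06,0,0,0.004],
  [-0.02,-0.006,0.12,0,0,0.008],
  [-0.02,-0.006,0.15,0,0,0.008],
  [-0.02,-0.006,0.15,0,0,0.008],
  [-0.02,-0.006,0.15,0,0,0.008],
])

```text
time_s: 23.95
position: [0.6205, -0.1366, 0.0215]
tcp_rot: [[0.05, 0.999, -0.001], [0.999, -0.05, 0.0], [0.0, -0.001, -1.0]]
force: [-0.0, 1.1, 0.8]
opening: 0.998
grasp_force: 0.0
```

```bash
python3 plan.py 620.5,-135.8,-14,-2.8
```

```text
t23.95 [ 620.5 -136.6   21.5] yaw -2.9 open 0.998 gf 0.0 F [-0.   1.1  0.8] q [-22.  44.  88.   0.  48. -20.]
[0.003, 0.0, 0.142, -0.001, -0.0, -0.001] rows>=0.7 turn rows 0.0
```

Call:
send_rows([
  [0,0,0.05,0,0,0],
  [0,0,0.1,0,0,0],
  [0,0,0.135,0,0,0],
  [0,0,0.14,0,0,0],
  [0,0,0.14,0,0,0],
])

```text
time_s: 24.45
position: [0.6203, -0.1366, -0.0136]
tcp_rot: [[0.05, 0.999, -0.001], [0.999, -0.05, 0.001], [0.0, -0.001, -1.0]]
force: [-0.1, 0.1, 0.9]
opening: 1.0
grasp_force: 0.0
```

Call:
send_rows([
  [0,0,0,0,0,0],
  [0,0,0,0,0,0],
  [0,0,0,0,0,0],
  [0,0,0,0,0,0],
  [0,0,0,0,0,0],
  [0,0,0,0,0,0],
  [0,0,0,0,0,0],
], grip=0.5)

```text
time_s: 25.15
position: [0.621, -0.1369, -0.0125]
tcp_rot: [[0.05, 0.999, 0.001], [0.999, -0.05, -0.0], [-0.0, 0.001, -1.0]]
force: [0.7, -0.8, 2.8]
opening: 0.686
grasp_force: 30.0
```

```bash
python3 plan.py 620.5,-136,70,-2.8 491.5,-250,70,-22.4
```

```text
t25.15 [ 621.  -136.9  -12.5] yaw -2.9 open 0.686 gf 30.0 F [ 0.7 -0.8  2.8] q [-22.  47.  88.   0.  45. -20.]
[0.004, -0.002, -0.33, 0.0, 0.0, -0.001] rows>=1.6 turn rows 0.0
[-0.478, -0.494, -0.33, 0.0, 0.0, 0.217] rows>=3.4 turn rows 2.3
```

Call:
send_rows([
  [0,0,-0.05,0,0,0],
  [0,0,-0.17,0,0,0],
  [-0.02,-0.02,-0.29,0,0,0],
  [-0.08,-0.08,-0.33,0,0,0.04],
  [-0.18,-0.19,-0.33,0,0,0.09],
  [-0.29,-0.3,-0.33,0,0,0.14],
  [-0.4,-0.41,-0.33,0,0,0.19],
  [-0.46,-0.475,-0.33,0,0,0.217],
  [-0.478,-0.494,-0.33,0,0,0.217],
  [-0.478,-0.494,-0.33,0,0,0.217],
  [-0.478,-0.494,-0.33,0,0,0.217],
])

```text
time_s: 26.25
position: [0.4923, -0.2496, 0.07]
tcp_rot: [[0.381, 0.925, 0.001], [0.925, -0.381, -0.0], [0.0, 0.001, -1.0]]
force: [-0.7, -0.0, -1.2]
opening: 0.682
grasp_force: 30.0
```

```bash
python3 plan.py 491.4,-249.6,40,-22.4
```

```text
t26.25 [ 492.3 -249.6   70. ] yaw -22.4 open 0.682 gf 30.0 F [-0.7 -0.  -1.2] q [-39.  35.  99.   0.  46. -16.]
[-0.001, -0.003, 0.12, 0.001, -0.0, 0.0] rows>=0.6 turn rows 0.0
```

Call:
send_rows([
  [0,-0.003,0.05,0,0,0],
  [0,-0.003,0.1,0,0,0],
  [0,-0.003,0.13,0,0,0],
  [0,-0.003,0.13,0,0,0],
  [0,-0.003,0.13,0,0,0],
])

```text
time_s: 26.75
position: [0.4906, -0.2493, 0.0365]
tcp_rot: [[0.381, 0.925, -0.001], [0.925, -0.381, 0.001], [0.0, -0.001, -1.0]]
force: [0.5, 0.5, 0.2]
opening: 0.689
grasp_force: 30.0
```

```bash
python3 plan.py 491.4,-249.6,-6,-22.4
```

```text
t26.75 [ 490.6 -249.3   36.5] yaw -22.4 open 0.689 gf 30.0 F [0.5 0.5 0.2] q [-39.  39. 100.   0.  41. -16.]
[0.0, 0.004, 0.17, -0.001, -0.0, 0.0] rows>=0.9 turn rows 0.0
```

Call:
send_rows([
  [0,0.002,0.04,0,0,0],
  [0,0.002,0.08,0,0,0],
  [0,0.002,0.12,0,0,0],
  [0,0.002,0.15,0,0,0],
  [0,0.002,0.166,0,0,0],
  [0,0.002,0.168,0,0,0],
  [0,0.002,0.168,0,0,0],
])

```text
time_s: 27.45
position: [0.4911, -0.2499, -0.0049]
tcp_rot: [[0.381, 0.924, -0.0], [0.924, -0.381, 0.0], [0.0, -0.0, -1.0]]
force: [-0.4, -1.1, -1.2]
opening: 0.684
grasp_force: 30.0
```

Call:
send_rows([
  [0,0,0,0,0,0],
  [0,0,0,0,0,0],
  [0,0,0,0,0,0],
  [0,0,0,0,0,0],
], grip=0.95)

```text
time_s: 27.85
position: [0.4913, -0.25, -0.0045]
tcp_rot: [[0.381, 0.924, 0.0], [0.924, -0.381, -0.0], [-0.0, 0.001, -1.0]]
force: [-0.1, 0.9, -0.9]
opening: 0.923
grasp_force: 0.0
```

```bash
python3 plan.py 491.4,-249.6,110,-22.4 540,-100,120,-3 530,100,120,-3
```

```text
t27.85 [ 491.3 -250.    -4.5] yaw -22.4 open 0.923 gf 0.0 F [-0.1  0.9 -0.9] q [-39.  43. 101.  -0.  36. -16.]
[0.002, -0.0, -0.458, 0.0, 0.0, -0.0] rows>=2.3 turn rows 0.0
[0.629, -0.048, -0.498, 0.0, 0.0, -0.216] rows>=3.2 turn rows 2.3
[1.353, -0.391, -0.499, 0.0, 0.0, -0.216] rows>=4.0 turn rows 2.3
```

Call:
send_rows([
  [0,0,-0.08,0,0,0],
  [0,0,-0.2,0,0,0],
  [0,0,-0.36,0,0,0],
  [0.06,0,-0.48,0,0,-0.05],
  [0.2,-0.02,-0.5,0,0,-0.14],
  [0.36,-0.03,-0.5,0,0,-0.23],
  [0.53,-0.04,-0.5,0,0,-0.32],
  [0.7,-0.09,-0.5,0,0,-0.41],
  [0.85,-0.16,-0.5,0,0,-0.5],
  [0.95,-0.2,-0.5,0,0,-0.59],
  [1.0,-0.22,-0.5,0,0,-0.68],
  [1.0,-0.22,-0.5,0,0,-0.77],
])

```text
time_s: 29.05
position: [0.535, 0.0046, 0.1203]
tcp_rot: [[-0.736, 0.677, -0.001], [0.677, 0.736, 0.001], [0.001, 0.0, -1.0]]
force: [-0.1, -0.6, 0.5]
opening: 0.949
grasp_force: 0.0
```

```bash
python3 plan.py 529,199.5,100,87; python3 - <<'E'
from rig import viewer
import pickle
from h import *
p,d=viewer.capture("side");i=viewer.camera_info("side");pickle.dump((p,d,i),open("side8.pkl","wb"))
print("mag",rect(blob(p,*C["magenta"][:2],(320,130,400,200)),i,.034),"teal",rect(blob(p,*C["teal"][:2],(95,295,175,370)),i,.062))
cv2.imwrite("pics/c9.png",p[:,:,::-1])
E
```

```text
t29.05 [535.    4.6 120.3] yaw 47.4 open 0.949 gf 0.0 F [-0.1 -0.6  0.5] q [-11.  30.  99.   0.  51. -59.]
[0.545, 0.558, 0.082, 0.0, -0.0, -0.44] rows>=3.9 turn rows 4.6
mag [ 489.  -243.4   68.1   44.8  -22. ] teal [574.6 308.7  56.2  36.2  -2.4]
```

View pics/c9.png

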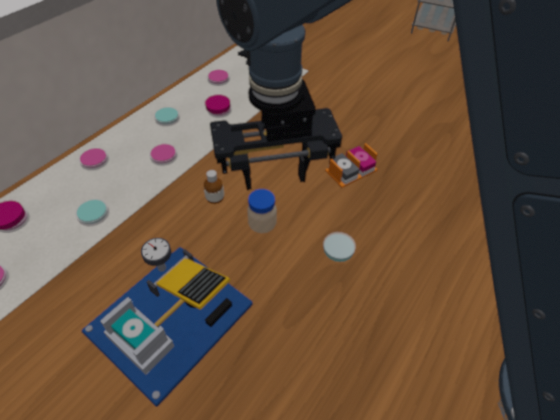

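Teal is in the nest at (133,328) and magenta is in the rack slot at (362,158). The jar, vial, dish and grey cassette are undisturbed. Next is the treadle.

Call:
send_rows([
  [0.11,0.11,0.01,0,0,-0.09],
  [0.24,0.24,0.03,0,0,-0.18],
  [0.37,0.38,0.05,0,0,-0.27],
  [0.48,0.49,0.07,0,0,-0.36],
  [0.54,0.55,0.082,0,0,-0.44],
  [0.545,0.558,0.082,0,0,-0.44],
  [0.545,0.558,0.082,0,0,-0.44],
  [0.545,0.558,0.082,0,0,-0.44],
], grip=0.0)

```text
time_s: 29.9
position: [0.5318, 0.196, 0.0999]
tcp_rot: [[-0.998, 0.065, 0.0], [0.065, 0.998, -0.0], [-0.0, -0.0, -1.0]]
force: [0.7, -0.1, 0.3]
opening: 0.309
grasp_force: 0.0
```

Call:
send_rows([
  [0,0,0,0,0,0],
  [0,0,0,0,0,0],
  [0,0,0,0,0,0],
  [0,0,0,0,0,0],
])

```text
time_s: 30.3
position: [0.5317, 0.1967, 0.0998]
tcp_rot: [[-0.998, 0.062, 0.0], [0.062, 0.998, 0.0], [-0.0, 0.0, -1.0]]
force: [-0.0, 1.6, 1.4]
opening: 0.016
grasp_force: 0.0
```

```bash
python3 plan.py 529,199.5,65,87 529,199.5,30,87; python3 - <<'E'
from h import *
p,d,i=load("side0")   # check of pad: dark ribs on the treadle
for n,r in(("side0",(175,265,232,308)),("top0",(135,215,180,255))):
    p,d,i=load(n); m=blob(cv2.morphologyEx(p,cv2.MORPH_ERODE,np.ones((3,3))),(0,0,0),(180,255,70),r); print(n,rect(m,i,.075))
E
```

```text
t30.30 [531.7 196.7  99.8] yaw 86.4 open 0.016 gf 0.0 F [-0.   1.6  1.4] q [  9.  34.  96.   0.  51. -77.]
[0.011, 0.01, 0.139, 0.0, 0.0, -0.006] rows>=0.7 turn rows 0.1
[0.011, 0.01, 0.279, 0.0, 0.0, -0.006] rows>=0.7 turn rows 0.1
side0 [534.1 199.5  65.7  43.8  87.6]
top0 [533.3 200.4  59.6  49.1  84.8]
```

Call:
send_rows([
  [0.01,0.01,0.05,0,0,-0.006],
  [0.011,0.01,0.1,0,0,-0.006],
  [0.011,0.01,0.14,0,0,-0.006],
  [0.011,0.01,0.17,0,0,-0.006],
  [0.011,0.01,0.19,0,0,-0.006],
  [0.011,0.01,0.2,0,0,-0.006],
  [0.011,0.01,0.2,0,0,-0.006],
])

```text
time_s: 31.0
position: [0.5284, 0.1998, 0.0495]
tcp_rot: [[-0.999, 0.052, -0.001], [0.052, 0.999, -0.0], [0.001, -0.0, -1.0]]
force: [-1.8, -2.0, 6.8]
opening: 0.006
grasp_force: 2.7
```

```bash
python3 plan.py 529,199.5,30,87
```

```text
t31.00 [528.4 199.8  49.5] yaw 87.0 open 0.006 gf 2.7 F [-1.8 -2.   6.8] q [  9.  38.  98.   0.  44. -78.]
[-0.003, -0.001, 0.078, -0.0, -0.001, 0.0] rows>=0.4 turn rows 0.0
```

Contact is confirmed at 6.8 N, so I'll press in small steps towards the stop.

Call:
send_rows([
  [0,0,0.02,0,0,0],
  [0,0,0.04,0,0,0],
  [0,0,0.06,0,0,0],
  [0,0,0.075,0,0,0],
  [0,0,0.075,0,0,0],
])

```text
time_s: 31.5
position: [0.5258, 0.2, 0.0309]
tcp_rot: [[-0.999, 0.052, -0.006], [0.052, 0.999, -0.0], [0.006, -0.001, -1.0]]
force: [-5.2, 0.8, 11.7]
opening: 0.003
grasp_force: 4.9
```

Call:
send_rows([
  [0,0,0.01,0,0,0],
  [0,0,0.016,0,0,0],
  [0,0,0.016,0,0,0],
])

```text
time_s: 31.8
position: [0.5252, 0.2, 0.0272]
tcp_rot: [[-0.999, 0.052, -0.007], [0.052, 0.999, -0.0], [0.007, -0.001, -1.0]]
force: [-6.0, 1.6, 11.2]
opening: 0.007
grasp_force: 5.4
```

Call:
send_rows([
  [0,0,0.008,0,0,0],
  [0,0,0.016,0,0,0],
  [0,0,0.016,0,0,0],
])

```text
time_s: 32.1
position: [0.5251, 0.2001, 0.0259]
tcp_rot: [[-0.999, 0.052, -0.007], [0.052, 0.999, -0.0], [0.007, -0.001, -1.0]]
force: [-10.1, 0.8, 29.3]
opening: 0.006
grasp_force: 13.7
```

At the stop: force jumped to 29 N with almost no travel. Holding it there.

Call:
send_rows([
  [0,0,0,0,0,0],
  [0,0,0,0,0,0],
  [0,0,0,0,0,0],
  [0,0,0,0,0,0],
  [0,0,0,0,0,0],
  [0,0,0,0,0,0],
  [0,0,0,0,0,0],
  [0,0,0,0,0,0],
  [0,0,0,0,0,0],
])

```text
time_s: 33.0
position: [0.5251, 0.2001, 0.0259]
tcp_rot: [[-0.999, 0.052, -0.007], [0.052, 0.999, -0.0], [0.007, -0.001, -1.0]]
force: [-10.4, -0.4, 28.4]
opening: 0.005
grasp_force: 13.8
```

Call:
send_rows([
  [0,0,-0.03,0,0,0],
  [0,0,-0.07,0,0,0],
  [0,0,-0.12,0,0,0],
  [0,0,-0.18,0,0,0],
  [0,0,-0.27,0,0,0],
  [0,0,-0.4,0,0,0],
  [0,0,-0.55,0,0,0],
  [0,0,-0.6,0,0,0],
  [0,0,-0.6,0,0,0],
  [0,0,-0.6,0,0,0],
])

```text
time_s: 34.0
position: [0.5279, 0.1997, 0.1718]
tcp_rot: [[-0.999, 0.052, -0.002], [0.052, 0.999, -0.0], [0.002, -0.0, -1.0]]
force: [0.2, -0.4, 0.1]
opening: 0.005
grasp_force: 0.0
```

```bash
python3 - <<'E'
from rig import viewer
import pickle
from h import *
p,d=viewer.capture("side");i=viewer.camera_info("side")
print("mag",rect(blob(p,*C["magenta"][:2],(320,130,400,200)),i,.034))
for k in("teal","yellow"):
    r=(95,295,175,370) if k=="teal" else C[k][3]["side0"]
    try: print(k,rect(blob(p,*C[k][:2],r),i,C[k][2] if k=="yellow" else .062))
    except Exception as e: print(k,"hidden")
cv2.imwrite("pics/c10.png",p[:,:,::-1])
E
```

```text
mag [ 489.2 -244.3   67.7   44.4  -23.7]
teal [574.6 308.6  56.2  36.1  -2.4]
yellow [557.2 203.6  95.3  86.2  85.9]
```

View pics/c10.png

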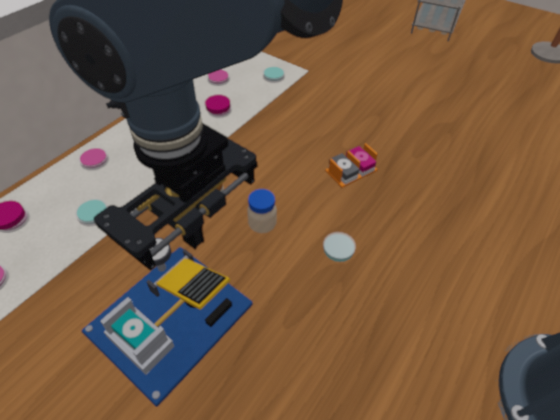

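The treadle is back at its rest shape (195,282), teal is in the nest (133,328), magenta is in the slot (362,158), and the arm is clear of everything. Handing in.

```bash
python3 -c "
from rig import ticket;print(ticket.hand_in())"
```

```text
the job is handed in; nothing more can be done
None
```

Job handed in at about 34 s: teal is in the nest, magenta is in teal's old rack slot, and the treadle was held at its stop for about 0.9 s and came back up; on the first try at gripping teal by its sides the fingertips slid over its top (about 5 N), because they sit about 22 mm above the reported height, and the corrected second grip held.

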